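# Mirror a desk row for a left-handed colleague

### The arm

A 7-joint arm with a two-finger parallel gripper is mounted at the origin on the work surface; the furniture and walls round the work are solid. World frame = base frame: x ahead of the robot, y to its left, z up, the work surface at z = 0. Lengths are in m, angles in rad, forces in N, time in s.
With the tool pointing down it reaches from about 0.425 to 0.925 m from the base axis. Payload 6.8 kg.
Tool frame: the origin (TCP) lies at the very end of the fingers, on their centre line; the grasp point (between the pads) lies 19 mm behind it; z points along the fingers, y is the line along which they close (so a half turn about z gives the same grasp; the last joint's range is limited). The gripper opens to 85 mm and grips with 20 to 120 N. Pads are 22 mm wide; open, the fingers measure 114 mm over their backs; the gripper's body (76 mm by 85 mm) begins 54 mm behind the grasp point. The pads swing forward as they close: fully open they stand 13 mm farther back than shut.
Start: joints at [-1.258, 0.477, 0.022, 1.555, -0.011, 1.109, -0.083], TCP at [0.276, 0.616, 0.231] pointing down, gripper open.
Joint ranges: [-2.96, 2.96], [-0.34, 2.1], [-1.41, 1.46], [0.24, 2.44], [-1.37, 4.51], [0.17, 1.92], [-2.96, 2.96]. Speed limits (rad/s): [2.39, 2.39, 3.14, 3.14, 3.14, 3.14, 3.14].

### API

Orientations are given as a unit quaternion [w, x, y, z].
In Python, from station import bot gives the robot as it stands.
- The arm moves only by the tool apply_moves, never from a script. Its argument "deltas" is a list of rows, each a list of 3 entries, a list of its own where there are three numbers: the closure, from 0 (fully open) to 1 (shut), then the shift along the tool's x, y, z in units of 0.2 m (1.0 is 0.2 m), then the turn about the tool's z in units of 2 pi rad (1.0 is 2 pi rad). A call has 1 to 12 rows; each row is the pose to reach, as a shift and turn from the pose commanded when the call began, along the tool's axes at that moment, turning the shorter way round; what a row does not reach only later rows make up. A row lasts 1/10 s, in which the tool goes at most 50 mm and 8.59 degrees, less where a joint would pass 70% of its speed; a pose out of reach is approached as far as the arm can. A call with a number of a shift or a turn outside -1 to 1 is refused whole. A call with a gripper value outside its range is refused whole. The fingers move at their own pace and stop on an object; "squeeze" is the grip in N (left out, the last holds). Time passes only in rows, so rows that repeat a pose let the fingers close. It gives the time, the measured TCP pose, the force, the opening and the grip force at its end, in the units of the state.
- bot.get_obs(): the state, without advancing time (a new reading comes with each control period).
- bot.read_camera(name): name is "scene" or "top"; returns a dict with "color" (420x560x3 uint8, red, green, blue), "intrinsics" (3x3 intrinsics, pixels), "pose" (4x4, takes a point from camera to world coordinates). Camera axes: x right, y down, z forward; pixel columns grow to the right and rows downward; lengths in m; the calibration is good to about 2 mm. A picture is of the moment at which its call begins. There is no depth.
- bot.hand_in(): hands the job in; it is judged then, once.
Trained networks look in a picture, given as the dict that the camera call returned (one of the last four; its "shot" number tells which), for a name from the list of things; names that differ only in an ending like _2 or _b are one class to them, and where a whole thing is asked for, a point or a joint stands for the part that bears it (a point fixed in the world has none). Each returns a list of dicts, best first, with "confidence" (0 to 1); they miss things now and then, are a little off and sometimes report something else, mostly with a low value. They report only what shows in the picture. A call takes as long as a camera call. They do not tell look-alikes from the thing itself.
- bot.look_for(picture, target): "point" ([x, y, z] in m, in world coordinates, good to about 4 mm: the middle of the surface that is visible of it).
The state is a dict: "t": time; "q": joint angles; "joint_vel": joint speeds; "joint_torque": joint torques, N m; "eef_pos": TCP position; "tool_rot": TCP orientation; "contact_force": force on the tool from outside, world axes, zero at the start; "torque": the same for the moment, N m; "gripper_width": opening from 0.0 (shut) to 1.0 (fully open); "grasp_force": force on a finger pad.
Only numpy, scipy, OpenCV 4.12 (cv2) and the standard library are available. Lean on these libraries where they do the work, as an engineer would, in place of code of your own. Each camera call takes 0.05 s, during which the arm holds its last target. There are 200 camera calls.

### The job

A left-handed colleague is taking over this desk, so move the four things that stand in a row on the old flat stand (stamp, ink bottle, eraser, glue stick) over to the new ribbed stand, one to a bay, in mirrored order: what stood leftmost on the old stand, as seen from the robot, goes to the rightmost bay, the second from the left to the second bay from the right, and so on. Set each down in the middle of its bay, resting flat on the bay floor the same way up as before.

Things in the scene. Friction and masses are not known exactly. Their poses are not given: they have to be found in the camera images.
- old_stand: the old stand: flat mid-brown fixed wooden board without ribs, 90 (x) by 300 (y) by 8 mm high, its y axis along the row, pointing to the left as seen from the robot (within 0.15 rad). On it a row of four round cork pads at y = +105, +35, -35, -105 mm. Origin: centre of its underside, on the desk, z up.
- new_stand: the new stand: paler fixed wooden board, same size, height and axes as the old one (+y to the left), empty at the start. Five dark ribs (4 mm wide, 5 mm above the board) part four bays, 66 mm clear, open at front and back. Bay centres x = 0, y = +105, +35, -35, -105 mm; bay floor 8 mm above its origin (centre of its underside, on the desk). Either stand may be the nearer.
- rubber_stamp: hand stamp: wooden foot 26 (x) by 54 (y) by 16 mm high with a dark turned upright handle about 24 mm thick at its thickest, 69 mm high over all. Foot's length lies along the row. Origin: centre of its underside, z up the handle
- ink_bottle: square ink bottle 46 by 46 mm, body 40 mm high, round dark cap 29 mm across on top, 56 mm high over all. Origin: centre of its underside, z up
- eraser: eraser in a paper sleeve lying flat: 20 (x) by 48 (y) by 12 mm high, length along the row. Origin: centre of its underside, z up
- glue_stick: upright glue stick: white barrel 29 mm across with a grey ribbed cap 30 mm across from 42 mm up, 66 mm high. Origin: centre of its underside, z up along the stick
- pad_rubber_stamp: round cork pad, 62 mm across and 2.5 mm thick, fixed on the old stand; the rubber stamp stands on it at the start. Origin: centre of its underside (8 mm above the desk), so its top is 10.5 mm above the desk
- pad_ink_bottle: round cork pad, 62 mm across and 2.5 mm thick, fixed on the old stand; the ink bottle stands on it at the start. Origin: centre of its underside (8 mm above the desk), so its top is 10.5 mm above the desk
- pad_eraser: round cork pad, 62 mm across and 2.5 mm thick, fixed on the old stand; the eraser stands on it at the start. Origin: centre of its underside (8 mm above the desk), so its top is 10.5 mm above the desk
- pad_glue_stick: round cork pad, 62 mm across and 2.5 mm thick, fixed on the old stand; the glue stick stands on it at the start. Origin: centre of its underside (8 mm above the desk), so its top is 10.5 mm above the desk
There are look-alikes about, which are no part of the job. What is shaped like the eraser but blue, orange or purple is not meant.

How it is judged:
At the end, for the whole second after the job is handed in: Each thing stands in the bay that mirrors its pad (pad at y, bay at -y): within 12 mm of the bay centre along the row, 15 mm across it, underside on the bay floor (4 to 11.5 mm above the stand's origin), upright within 0.12 rad, released, at rest (x of rubber_stamp in the frame of new_stand between -0.015 and 0.015 m and z of rubber_stamp in the frame of new_stand between 0.004 and 0.0115 m and angle between each of rubber_stamp, ink_bottle, eraser, glue_stick's own z axis and vertical below 0.12 rad and linear speed of each of rubber_stamp, ink_bottle, eraser, glue_stick below 0.02 m/s and angular speed of each of rubber_stamp, ink_bottle, eraser, glue_stick below 0.2 rad/s and ((y of pad_rubber_stamp in the frame of old_stand between 0.085 and 0.125 m and y of rubber_stamp in the frame of new_stand between -0.117 and -0.093 m) or (y of pad_rubber_stamp in the frame of old_stand between 0.015 and 0.055 m and y of rubber_stamp in the frame of new_stand between -0.047 and -0.023 m) or (y of pad_rubber_stamp in the frame of old_stand between -0.055 and -0.015 m and y of rubber_stamp in the frame of new_stand between 0.023 and 0.047 m) or (y of pad_rubber_stamp in the frame of old_stand between -0.125 and -0.085 m and y of rubber_stamp in the frame of new_stand between 0.093 and 0.117 m)) and x of ink_bottle in the frame of new_stand between -0.015 and 0.015 m and z of ink_bottle in the frame of new_stand between 0.004 and 0.0115 m and ((y of pad_ink_bottle in the frame of old_stand between 0.085 and 0.125 m and y of ink_bottle in the frame of new_stand between -0.117 and -0.093 m) or (y of pad_ink_bottle in the frame of old_stand between 0.015 and 0.055 m and y of ink_bottle in the frame of new_stand between -0.047 and -0.023 m) or (y of pad_ink_bottle in the frame of old_stand between -0.055 and -0.015 m and y of ink_bottle in the frame of new_stand between 0.023 and 0.047 m) or (y of pad_ink_bottle in the frame of old_stand between -0.125 and -0.085 m and y of ink_bottle in the frame of new_stand between 0.093 and 0.117 m)) and x of eraser in the frame of new_stand between -0.015 and 0.015 m and z of eraser in the frame of new_stand between 0.004 and 0.0115 m and ((y of pad_eraser in the frame of old_stand between 0.085 and 0.125 m and y of eraser in the frame of new_stand between -0.117 and -0.093 m) or (y of pad_eraser in the frame of old_stand between 0.015 and 0.055 m and y of eraser in the frame of new_stand between -0.047 and -0.023 m) or (y of pad_eraser in the frame of old_stand between -0.055 and -0.015 m and y of eraser in the frame of new_stand between 0.023 and 0.047 m) or (y of pad_eraser in the frame of old_stand between -0.125 and -0.085 m and y of eraser in the frame of new_stand between 0.093 and 0.117 m)) and x of glue_stick in the frame of new_stand between -0.015 and 0.015 m and z of glue_stick in the frame of new_stand between 0.004 and 0.0115 m and ((y of pad_glue_stick in the frame of old_stand between 0.085 and 0.125 m and y of glue_stick in the frame of new_stand between -0.117 and -0.093 m) or (y of pad_glue_stick in the frame of old_stand between 0.015 and 0.055 m and y of glue_stick in the frame of new_stand between -0.047 and -0.023 m) or (y of pad_glue_stick in the frame of old_stand between -0.055 and -0.015 m and y of glue_stick in the frame of new_stand between 0.023 and 0.047 m) or (y of pad_glue_stick in the frame of old_stand between -0.125 and -0.085 m and y of glue_stick in the frame of new_stand between 0.093 and 0.117 m))); the robot touches nothing.
It also fails if it takes over 83 s, if anything falls off the work surface, if the arm or the gripper's body presses on something with over 40 N, if the wrist force passes 120 N, or if a joint passes its speed limit or range.

## Working session

There is one attempt and no reset: what is moved stays moved. The work goes in short steps, Python scripts to look and compute and a tool call to move; the robot and the scene stay as the last step left them, time stands still between calls to the robot, and variables do not carry over. Pictures are saved under pics/ and viewed, at most 14 in all, crops included, and the job is handed in when it is done.

Besides the shell and the picture viewer there is one more tool, called after "Emit:" by a JSON object that holds its "api" and its "payload". apply_moves: Moves the arm, as the interface text tells. Its arguments: {"type":"object","properties":{"deltas":{"type":"array","items":{"type":"array"}},"squeeze":{"type":"number"}},"required":["deltas"]}

```bash
mkdir -p pics
python3 - <<'E'
from station import bot
import cv2,numpy as np
np.set_printoptions(precision=4,suppress=True)
o=bot.get_obs();print(o['t'],o['eef_pos'],o['tool_rot'],o['gripper_width'])
for c in ['top','scene']:
    p=bot.read_camera(c);cv2.imwrite(f'pics/{c}0.png',p['color'][:,:,::-1]);print(c,p['intrinsics'],p['pose'])
    for n in ['old_stand','new_stand','rubber_stamp','ink_bottle','eraser','glue_stick','pad_eraser']:
        print(n,[(np.round(d['point'],3).tolist(),round(d['confidence'],2)) for d in bot.look_for(p,n)[:5]])
print(bot.get_obs()['t'])
E
```

```text
0.0 [0.2755 0.6156 0.2303] [-0.0001  0.2088  0.978  -0.0009] 0.9985029684866092
top [[514.7184   0.     285.5497]
 [  0.     514.7184 216.1643]
 [  0.       0.       1.    ]] [[ 0.0028 -0.9935  0.1135  0.3991]
 [-0.9997 -0.0055 -0.0236  0.0881]
 [ 0.024  -0.1134 -0.9933  1.0234]
 [ 0.      0.      0.      1.    ]]
old_stand [([0.646, 0.015, 0.006], 0.8)]
new_stand [([0.476, 0.102, 0.005], 0.73)]
rubber_stamp [([0.647, -0.015, 0.03], 0.85), ([0.646, 0.019, 0.004], 0.32)]
ink_bottle [([0.656, -0.082, 0.047], 0.89)]
eraser [([0.652, 0.053, 0.02], 0.8), ([0.654, 0.264, 0.008], 0.65), ([0.477, -0.122, 0.012], 0.64), ([0.37, -0.07, 0.014], 0.56), ([0.638, 0.048, 0.014], 0.36)]
glue_stick [([0.63, 0.127, 0.079], 0.78)]
pad_eraser [([0.64, 0.048, 0.012], 0.57)]
scene [[538.7088   0.     277.73  ]
 [  0.     538.7088 207.1696]
 [  0.       0.       1.    ]] [[ 0.5909 -0.3601  0.7219 -0.1406]
 [-0.8066 -0.2794  0.5208 -0.3838]
 [ 0.0142 -0.8901 -0.4556  0.4346]
 [ 0.      0.      0.      1.    ]]
old_stand [([0.626, -0.004, 0.01], 0.71)]
new_stand [([0.472, 0.079, 0.011], 0.79)]
rubber_stamp [([0.647, -0.022, 0.028], 0.89)]
ink_bottle [([0.646, -0.091, 0.039], 0.85)]
eraser [([0.471, -0.127, 0.014], 0.85), ([0.645, 0.051, 0.02], 0.67), ([0.362, -0.074, 0.01], 0.61), ([0.644, 0.259, 0.012], 0.52)]
glue_stick [([0.624, -0.001, 0.01], 0.73), ([0.631, 0.116, 0.048], 0.72)]
pad_eraser [([0.633, 0.047, 0.008], 0.76), ([0.634, -0.033, 0.012], 0.47)]
0.8
```

View pictures.

View pics/top0.png

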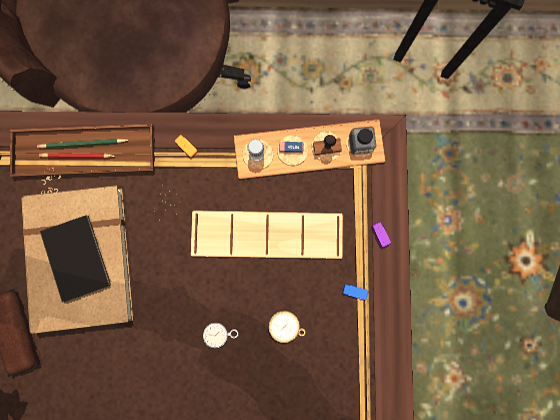

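View pics/scene0.png

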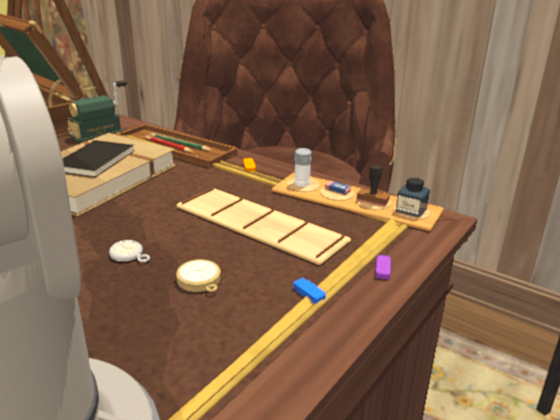

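The top picture shows the old stand at about (310,150), with glue (256,148), eraser (291,147), stamp (327,145) and ink (362,140). The ribbed stand is at (266,235). Eraser candidates are the sleeved one on the pad at (291,147), orange at (186,146), purple at (381,235) and blue at (356,292). I choose the sleeved one on its pad and will check it in a crop.

```bash
cat > h.py <<'E'
import cv2,numpy as np
np.set_printoptions(precision=4,suppress=True)
K=np.array([[514.7184,0,285.5497],[0,514.7184,216.1643],[0,0,1]])
P=np.array([[.0028,-.9935,.1135,.3991],[-.9997,-.0055,-.0236,.0881],[.024,-.1134,-.9933,1.0234],[0,0,0,1]])
def w(uv,z):
    d=P[:3,:3]@np.linalg.solve(K,[*uv,1]);c=P[:3,3]
    return (c+d*(z-c[2])/d[2])
E
python3 - <<'E'
from h import *
im=cv2.imread('pics/top0.png');hsv=cv2.cvtColor(im,cv2.COLOR_BGR2HSV)
a=im[118:182,230:390];b=im[200:265,185:350]
cv2.imwrite('pics/c1.png',cv2.resize(a,None,fx=5,fy=5,interpolation=2)); print(hsv[235,250],hsv[168,270],hsv[240,150])
for nm,(y0,y1,x0,x1),th in [('new',(200,268,180,352),150),('old',(118,184,226,392),110)]:
    m=np.zeros(im.shape[:2],np.uint8);m[y0:y1,x0:x1]=(im[y0:y1,x0:x1,2]>th)*255
    m=cv2.morphologyEx(m,cv2.MORPH_CLOSE,np.ones((9,9)))
    m=cv2.morphologyEx(m,cv2.MORPH_OPEN,np.ones((15,15)))
    c=max(cv2.findContours(m,0,2)[0],key=cv2.contourArea)
    pts=np.array([w(p[0],.008)[:2] for p in c]).astype(np.float32)*1000
    r=cv2.minAreaRect(pts);print(nm,r, cv2.minAreaRect(c))
E
```

```text
[ 23  90 254] [ 18 133 254] [  9 125  98]
new ((479.38458251953125, 101.08393859863281), (298.6528625488281, 90.60368347167969), 89.25502014160156) ((266.64788818359375, 234.12750244140625), (151.4123077392578, 45.760311126708984), 0.9548413157463074)
old ((649.4716186523438, 18.056320190429688), (134.4688262939453, 331.9638671875), 0.4079083800315857) ((308.0, 150.5), (65.0, 164.0), 90.0)
```

View pics/c1.png

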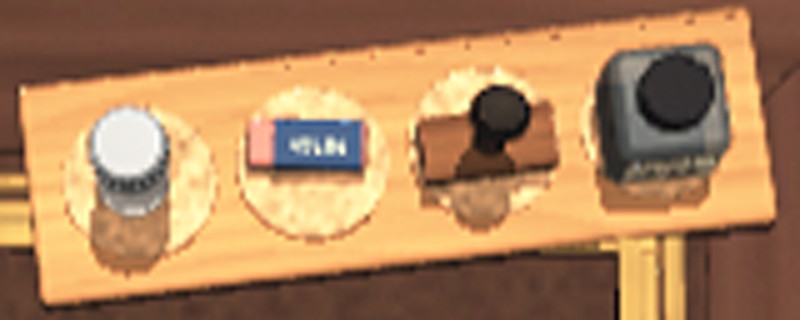

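The crop shows glue, the sleeved blue/white/pink eraser lying on its cork pad, stamp and ink, from left to right. So the choice of eraser is confirmed and the row order is glue, eraser, stamp, ink.

Run:
```python
from h import *
f=lambda x,y:((x+.5)/5-.5+230,(y+.5)/5-.5+118)
C=np.array([w(f(*p),.008)[:2] for p in [(20,87),(745,8),(775,222),(45,305)]]);print(C,C.mean(0))
v=(C[0]-C[1]+C[3]-C[2])/2;yaw=np.arctan2(-v[0],v[1]);print('old yaw',yaw,np.linalg.norm(v))
R=lambda a:np.array([[np.cos(a),-np.sin(a)],[np.sin(a),np.cos(a)]])
for y in [.105,.035,-.035,-.105]: print('pad',C.mean(0)+R(yaw)@[0,y],'bay',np.array([.4794,.1011])+R(-.013)@[0,y])
for n,p,z in [('glue',(130,143),.0765),('eraser',(309,143),.0225),('stamp handle',(500,110),.0795),('stamp foot',(486,142),.0265),('ink cap',(678,92),.0665)]: print(n,w(f(*p),z)[:2])
print('eraser ang',[w(f(*p),.0225)[:2] for p in [(250,143),(367,146)]])
from station import bot
from scipy.spatial.transform import Rotation as S
o=bot.get_obs();q=o['tool_rot'];print(S.from_quat([q[1],q[2],q[3],q[0]]).as_matrix(),o['q'],o['t'])
```

```text
[[ 0.6793  0.1693]
 [ 0.7151 -0.1252]
 [ 0.6263 -0.1358]
 [ 0.5902  0.158 ]] [0.6527 0.0166]
old yaw 0.12173529547789519 0.29636933326258535
pad [0.64   0.1208] bay [0.4808 0.2061]
pad [0.6485 0.0513] bay [0.4799 0.1361]
pad [ 0.657  -0.0182] bay [0.4789 0.0661]
pad [ 0.6655 -0.0877] bay [ 0.478  -0.0039]
glue [0.6393 0.1222]
eraser [0.6536 0.0531]
stamp handle [ 0.6524 -0.0168]
stamp foot [ 0.6536 -0.0171]
ink cap [ 0.6636 -0.0866]
eraser ang [array([0.6534, 0.0765]), array([0.6526, 0.03  ])]
[[-0.9128  0.4085  0.    ]
 [ 0.4085  0.9128  0.0001]
 [ 0.      0.0001 -1.    ]] [-1.2581  0.4769  0.0224  1.5554 -0.0115  1.1093 -0.0831] 0.8
```

Create g.py:
```python
import sys,numpy as np
from station import bot
from scipy.spatial.transform import Rotation as S
np.set_printoptions(precision=4,suppress=True)
o=bot.get_obs();q=o['tool_rot'];M=S.from_quat([q[1],q[2],q[3],q[0]]).as_matrix()
a=np.arctan2(M[1,1],M[0,1])
print('t',o['t'],o['eef_pos'],'yang',a,'w',o['gripper_width'],'F',o['contact_force'],'g',o['grasp_force'])
for s in sys.argv[1:]:
    x,y,z,t=map(float,s.split(','))
    print(s,M.T@(np.array([x,y,z])-o['eef_pos'])/.2,'turn',(((a-t)+np.pi/2)%np.pi-np.pi/2)/2/np.pi)
```

```text
(no output)
```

Emit:
{"api": "apply_moves", "payload": {"deltas": [[0, [-1, -0.55, 0.1], 0.08], [0, [-1, -0.55, 0.1], 0.08], [0, [-1, -0.55, 0.1], 0.08], [0, [-1, -0.55, 0.1], 0.08], [0, [-1, -0.55, 0.1], 0.08], [0, [-1, -0.55, 0.1], 0.08]], "squeeze": 40}}

```text
t: 1.4
eef_pos: [0.4174, 0.4286, 0.2113]
tool_rot: [0.001, 0.449, 0.893, -0.001]
contact_force: [0.4, -0.0, 0.1]
gripper_width: 1.0
grasp_force: 0.0
```

```bash
python3 g.py .64,.1215,.13,.12
```

```text
t 1.4 [0.4174 0.4286 0.2113] yang 0.6387140683721009 w 0.9997672212899571 F [ 0.3698 -0.0443  0.0733] g 0.0
.64,.1215,.13,.12 [-1.8952 -0.022   0.412 ] turn 0.08255590803272725
```

Emit:
{"api": "apply_moves", "payload": {"deltas": [[0, [-0.95, -0.01, 0.2], 0.08], [0, [-0.95, -0.01, 0.2], 0.08], [0, [-0.95, -0.01, 0.2], 0.08], [0, [-0.95, -0.01, 0.2], 0.08], [0, [-0.95, -0.01, 0.2], 0.08], [0, [-0.95, -0.01, 0.2], 0.08], [0, [-0.95, -0.01, 0.2], 0.08]]}}

```text
t: 2.1
eef_pos: [0.5255, 0.2834, 0.1714]
tool_rot: [-0.001, 0.653, 0.757, 0.0]
contact_force: [-0.2, 0.9, 0.7]
gripper_width: 0.999
grasp_force: 0.0
```

```bash
python3 g.py .64,.1215,.13,.12
```

```text
t 2.1 [0.5255 0.2834 0.1714] yang 0.14779450170827735 w 0.9991120260101283 F [-0.1682  0.9034  0.6742] g 0.0
.64,.1215,.13,.12 [-0.8854  0.4471  0.2059] turn 0.004423632337648452
```

Emit:
{"api": "apply_moves", "payload": {"deltas": [[0, [-0.885, 0.447, 0.2], 0.004], [0, [-0.885, 0.447, 0.2], 0.004], [0, [-0.885, 0.447, 0.2], 0.004], [0, [-0.885, 0.447, 0.2], 0.004], [0, [-0.885, 0.447, 0.2], 0.004], [0, [-0.885, 0.447, 0.2], 0.004], [0, [-0.885, 0.447, 0.2], 0.004]]}}

```text
t: 2.8
eef_pos: [0.6396, 0.1222, 0.1314]
tool_rot: [-0.001, 0.662, 0.749, 0.001]
contact_force: [-0.5, 1.0, 0.4]
gripper_width: 1.001
grasp_force: 0.0
```

```bash
python3 g.py .64,.1215,.02,.12
python3 - <<'E'
from station import bot
import cv2
p=bot.read_camera('scene');cv2.imwrite('pics/s1.png',cv2.resize(p['color'][60:270,200:480,::-1],None,fx=2.5,fy=2.5))
E
```

```text
t 2.8 [0.6396 0.1222 0.1314] yang 0.12317669364359012 w 1.0005995597538582 F [-0.4618  0.9575  0.4394] g 0.0
.64,.1215,.02,.12 [-0.0046  0.0015  0.5568] turn 0.0005055864960659823
```

View pics/s1.png

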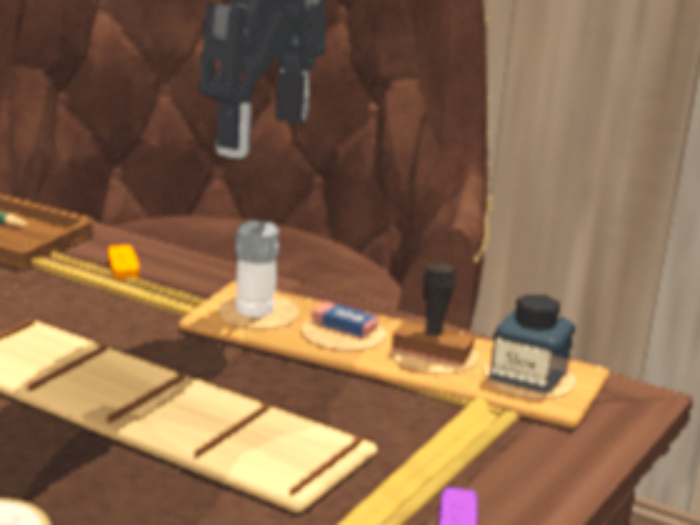

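The picture shows the open gripper at crop (262,90), straight above the glue stick at (257,265). I'll go down and grip.

Emit:
{"api": "apply_moves", "payload": {"deltas": [[0, [0, 0, 0.3], 0], [0, [0, 0, 0.5], 0], [0, [0, 0, 0.555], 0], [0, [0, 0, 0.555], 0], [1, [0, 0, 0.555], 0], [1, [0, 0, 0.555], 0], [1, [0, 0, 0.555], 0], [1, [0, 0, 0.555], 0], [1, [0, 0, 0.555], 0], [1, [0, 0, 0.555], 0], [1, [0, 0, 0.555], 0], [1, [0, 0, 0.555], 0]], "squeeze": 35}}

```text
t: 4.05
eef_pos: [0.641, 0.1191, 0.0218]
tool_rot: [0.0, 0.664, 0.748, 0.001]
contact_force: [-1.6, -0.2, 7.3]
gripper_width: 0.335
grasp_force: 33.9
```

```bash
python3 g.py .64,.1215,.12,.12 .478,-.004,.12,-.013
```

```text
t 4.05 [0.641  0.1191 0.0218] yang 0.11936882984973937 w 0.3354787491824597 F [-1.5541 -0.1735  7.3054] g 33.88320777177796
.64,.1215,.12,.12 [ 0.0126 -0.0028 -0.491 ] turn -0.00010045384934602818
.478,-.004,.12,-.013 [-0.5139 -0.8818 -0.4927] turn 0.021067153581876052
```

Emit:
{"api": "apply_moves", "payload": {"deltas": [[1, [0, 0, -0.25], 0], [1, [0, 0, -0.5], 0], [1, [-0.25, -0.4, -0.5], 0.01], [1, [-0.515, -0.88, -0.5], 0.021], [1, [-0.515, -0.88, -0.5], 0.021], [1, [-0.515, -0.88, -0.5], 0.021], [1, [-0.515, -0.88, -0.5], 0.021], [1, [-0.515, -0.88, -0.5], 0.021], [1, [-0.515, -0.88, -0.5], 0.021], [1, [-0.515, -0.88, -0.5], 0.021]]}}

```text
t: 5.05
eef_pos: [0.4794, -0.0032, 0.1206]
tool_rot: [0.0, 0.711, 0.703, 0.001]
contact_force: [0.6, 1.1, 0.2]
gripper_width: 0.329
grasp_force: 34.9
```

```bash
python3 g.py .478,-.004,.0185,-.013
python3 - <<'E'
from station import bot
import cv2
p=bot.read_camera('scene');cv2.imwrite('pics/s2.png',cv2.resize(p['color'][60:270,200:480,::-1],None,fx=2.5,fy=2.5))
E
```

```text
t 5.05 [ 0.4794 -0.0032  0.1206] yang -0.010728699300070555 w 0.3293508885056767 F [0.5823 1.0628 0.1945] g 34.892125219339505
.478,-.004,.0185,-.013 [-0.0042 -0.0078  0.5103] turn 0.0003614887336418672
```

View pics/s2.png

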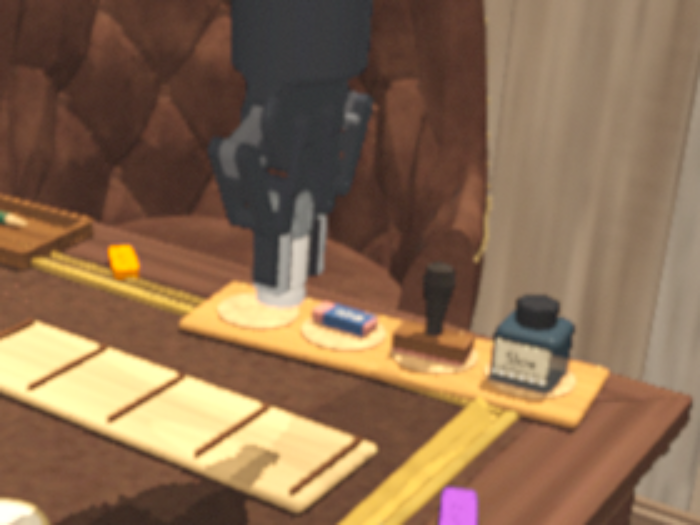

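The glue hangs upright in the grip at crop (282,290), with its bottom just visible. I'll lower it into the rightmost bay.

Emit:
{"api": "apply_moves", "payload": {"deltas": [[1, [-0.005, -0.005, 0.25], 0], [1, [-0.005, -0.005, 0.45], 0], [1, [-0.005, -0.005, 0.5], 0], [1, [-0.005, -0.005, 0.51], 0], [1, [-0.005, -0.005, 0.51], 0], [0, [-0.005, -0.005, 0.51], 0], [0, [-0.005, -0.005, 0.51], 0], [0, [-0.005, -0.005, 0.51], 0], [0, [-0.005, -0.005, 0.51], 0], [0, [-0.005, -0.005, 0.3], 0], [0, [-0.005, -0.005, 0.05], 0], [0, [-0.005, -0.005, 0], 0]]}}

```text
t: 6.3
eef_pos: [0.4797, -0.0054, 0.1246]
tool_rot: [0.002, 0.712, 0.702, 0.003]
contact_force: [0.5, -0.4, 0.9]
gripper_width: 1.002
grasp_force: 0.0
```

```bash
python3 g.py .653,.053,.12,-.01
python3 - <<'E'
from station import bot
import cv2
from h import *
p=bot.read_camera('top');cv2.imwrite('pics/t3.png',cv2.resize(p['color'][110:270,180:400,::-1],None,fx=3.5,fy=3.5,interpolation=2))
for n in ['glue_stick']: print(n,[(d['point'],d['confidence']) for d in bot.look_for(p,n)[:3]])
E
```

```text
t 6.3 [ 0.4797 -0.0054  0.1246] yang -0.013125049008543686 w 1.001684545293294 F [ 0.53   -0.4253  0.8631] g 0.0
.653,.053,.12,-.01 [0.3033 0.8626 0.0296] turn -0.0004973669971141584
glue_stick []
```

View pics/t3.png

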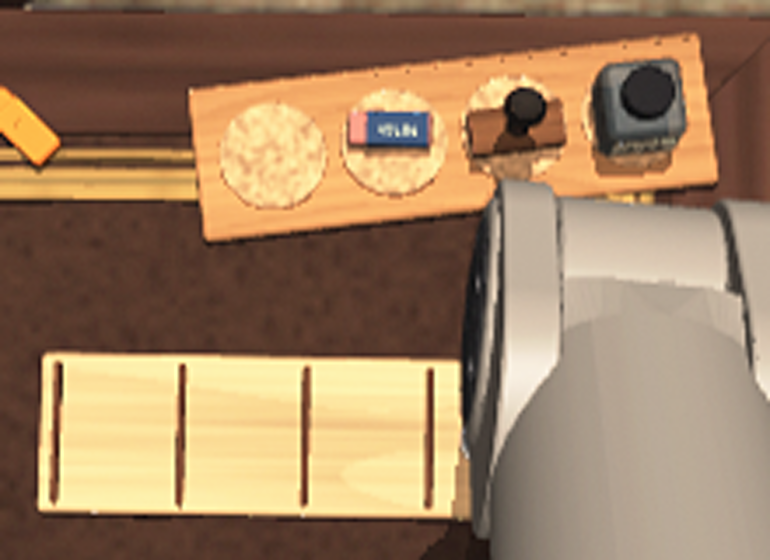

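The old glue pad at crop (273,155) is empty and the eraser is untouched at (390,128). The arm hides the glue's bay. Next is the eraser.

Emit:
{"api": "apply_moves", "payload": {"deltas": [[0, [0.3, 0.862, 0.03], 0], [0, [0.3, 0.862, 0.03], 0], [0, [0.3, 0.862, 0.03], 0], [0, [0.3, 0.862, 0.03], 0], [0, [0.3, 0.862, 0.03], 0], [0, [0.3, 0.862, 0.03], 0], [0, [0.3, 0.862, 0.03], 0], [0, [0.3, 0.862, 0.2], 0], [0, [0.3, 0.862, 0.2], 0]]}}

```text
t: 7.3
eef_pos: [0.6457, 0.052, 0.0767]
tool_rot: [-0.002, 0.712, 0.702, -0.003]
contact_force: [-0.4, 0.3, -1.1]
gripper_width: 0.999
grasp_force: 0.0
```

```bash
python3 g.py .653,.053,.0135,-.01
python3 - <<'E'
from station import bot
import cv2
from h import *
p=bot.read_camera('scene');cv2.imwrite('pics/s4.png',cv2.resize(p['color'][100:280,190:450,::-1],None,fx=3,fy=3,interpolation=2))
E
```

```text
t 7.3 [0.6457 0.052  0.0767] yang -0.013178371717412323 w 0.9993854433137295 F [-0.4497  0.3005 -1.0556] g 0.0
.653,.053,.0135,-.01 [0.0059 0.0389 0.3159] turn -0.0005058535698096458
```

View pics/s4.png

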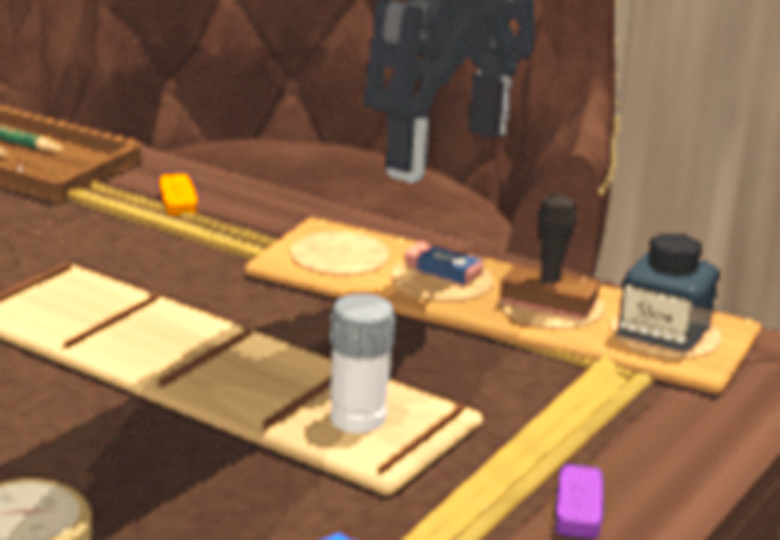

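The glue stands upright in the rightmost bay at crop (360,365). The gripper is above the eraser at (440,262). I'll check that the arm has settled, then go down.

```bash
python3 g.py .653,.053,.0135,-.01
python3 - <<'E'
import numpy as np
K=np.array([[538.7088,0,277.73],[0,538.7088,207.1696],[0,0,1]])
P=np.array([[.5909,-.3601,.7219,-.1406],[-.8066,-.2794,.5208,-.3838],[.0142,-.8901,-.4556,.4346]])
def w(u,v,z):
    d=P[:,:3]@np.linalg.solve(K,[u,v,1]);return P[:,3]+d*(z-P[2,3])/d[2]
f=lambda x,y:((x+.5)/3-.5+190,(y+.5)/3-.5+100)
print('glue base',w(*f(358,416),.008),'top',w(*f(363,312),.074),'eraser',w(*f(447,262),.0225))
E
```

```text
t 7.35 [0.647  0.052  0.0786] yang -0.01311592977172985 w 1.0016274276393378 F [-0.6234 -0.2573  1.0693] g 0.0
.653,.053,.0135,-.01 [0.0057 0.0315 0.3254] turn -0.0004959156254980001
glue base [0.47904927 0.00197405 0.008     ] top [ 0.47014241 -0.00363579  0.074     ] eraser [0.64528365 0.04725941 0.0225    ]
```

Emit:
{"api": "apply_moves", "payload": {"deltas": [[0, [0.005, 0.025, 0.2], 0], [0, [0.005, 0.025, 0.3], 0], [0, [0.005, 0.025, 0.325], 0], [0, [0.005, 0.025, 0.325], 0], [1, [0.005, 0.025, 0.325], 0], [1, [0.005, 0.025, 0.325], 0], [1, [0.005, 0.025, 0.325], 0], [1, [0.005, 0.025, 0.325], 0], [1, [0.005, 0.025, 0.325], 0], [1, [0.005, 0.025, 0.325], 0], [1, [0.005, 0.025, 0.325], 0], [1, [0.005, 0.025, 0.325], 0]], "squeeze": 30}}

```text
t: 8.55
eef_pos: [0.6554, 0.0536, 0.0159]
tool_rot: [0.0, 0.711, 0.703, 0.0]
contact_force: [-0.6, 0.3, 6.1]
gripper_width: 0.218
grasp_force: 29.9
```

```bash
python3 g.py .479,.066,.12,-.013
```

```text
t 8.55 [0.6554 0.0536 0.0159] yang -0.01241955066518779 w 0.21825696052949453 F [-0.618   0.3485  6.1055] g 29.88346964120865
.479,.066,.12,-.013 [ 0.0511 -0.8821 -0.521 ] turn 9.238138084977563e-05
```

Emit:
{"api": "apply_moves", "payload": {"deltas": [[1, [0, 0, -0.25], 0], [1, [0, 0, -0.5], 0], [1, [0.05, -0.5, -0.5], 0], [1, [0.05, -0.875, -0.5], 0], [1, [0.05, -0.875, -0.5], 0], [1, [0.05, -0.875, -0.5], 0], [1, [0.05, -0.875, -0.5], 0], [1, [0.05, -0.875, -0.5], 0], [1, [0.05, -0.875, -0.5], 0], [1, [0.05, -0.875, -0.5], 0]]}}

```text
t: 9.55
eef_pos: [0.4815, 0.0656, 0.1153]
tool_rot: [0.0, 0.712, 0.703, 0.0]
contact_force: [0.4, 1.0, 1.2]
gripper_width: 0.217
grasp_force: 29.6
```

```bash
python3 g.py .479,.066,.0135,-.013
python3 - <<'E'
from station import bot
import cv2
p=bot.read_camera('scene');cv2.imwrite('pics/s5.png',cv2.resize(p['color'][100:280,190:450,::-1],None,fx=3,fy=3,interpolation=2))
E
```

```text
t 9.55 [0.4815 0.0656 0.1153] yang -0.012842251627890452 w 0.21681108898332335 F [0.3566 1.0327 1.1838] g 29.553390741348267
.479,.066,.0135,-.013 [ 0.0019 -0.013   0.5092] turn 2.5106433185939095e-05
```

View pics/s5.png

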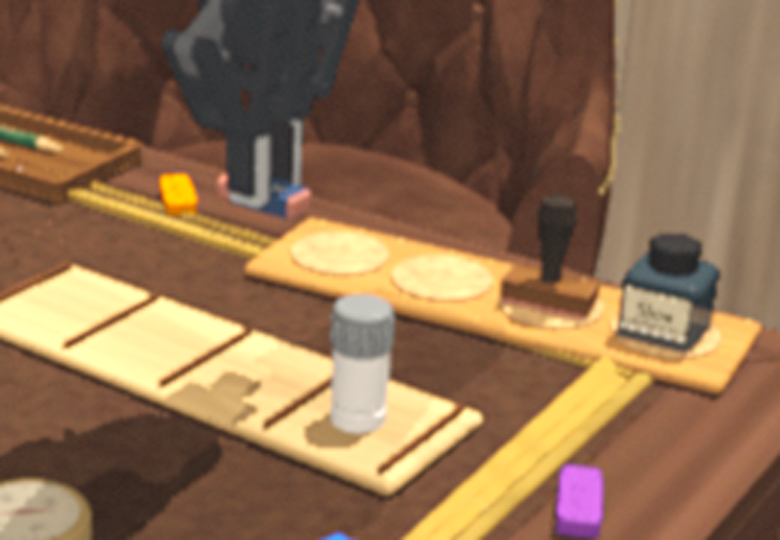

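The eraser is held level at crop (265,195), centred in the fingers. I'll lower it into the second bay from the right.

Emit:
{"api": "apply_moves", "payload": {"deltas": [[1, [0, -0.01, 0.25], 0], [1, [0, -0.01, 0.45], 0], [1, [0, -0.01, 0.5], 0], [1, [0, -0.01, 0.51], 0], [1, [0, -0.01, 0.51], 0], [0, [0, -0.01, 0.51], 0], [0, [0, -0.01, 0.51], 0], [0, [0, -0.01, 0.51], 0], [0, [0, -0.01, 0.51], 0], [0, [0, -0.01, 0.3], 0], [0, [0, -0.01, 0.05], 0], [0, [0, -0.01, 0], 0]]}}

```text
t: 10.8
eef_pos: [0.4809, 0.066, 0.1196]
tool_rot: [0.002, 0.712, 0.702, 0.003]
contact_force: [0.3, 0.0, -0.7]
gripper_width: 1.001
grasp_force: 0.0
```

```bash
python3 g.py .6535,-.017,.12,.14
```

```text
t 10.8 [0.4809 0.066  0.1196] yang -0.013126168407006167 w 1.0005068685527454 F [ 0.3194  0.0079 -0.7277] g 0.0
.6535,-.017,.12,.14 [-0.4035  0.8685  0.0029] turn -0.024370786618697057
```

Emit:
{"api": "apply_moves", "payload": {"deltas": [[0, [-0.4, 0.868, 0], -0.024], [0, [-0.4, 0.868, 0], -0.024], [0, [-0.4, 0.868, 0], -0.024], [0, [-0.4, 0.868, 0], -0.024], [0, [-0.4, 0.868, 0], -0.024], [0, [-0.4, 0.868, 0], -0.024], [0, [-0.4, 0.868, 0], -0.024], [0, [-0.4, 0.868, 0], -0.024], [0, [-0.4, 0.868, 0], -0.024], [0, [-0.4, 0.868, 0], -0.024]]}}

```text
t: 11.8
eef_pos: [0.6503, -0.0158, 0.1155]
tool_rot: [-0.0, 0.656, 0.755, 0.0]
contact_force: [-1.7, -0.8, -0.6]
gripper_width: 1.0
grasp_force: 0.0
```

```bash
python3 g.py .6535,-.017,.0135,.14
python3 - <<'E'
from station import bot
import cv2
p=bot.read_camera('scene');cv2.imwrite('pics/s6.png',cv2.resize(p['color'][100:280,190:450,::-1],None,fx=3,fy=3,interpolation=2))
E
```

```text
t 11.8 [ 0.6503 -0.0158  0.1155] yang 0.13910662060010714 w 1.0004684350256474 F [-1.7049 -0.8224 -0.5977] g 0.0
.6535,-.017,.0135,.14 [-0.0084  0.0147  0.51  ] turn -0.0001421857475494211
```

View pics/s6.png

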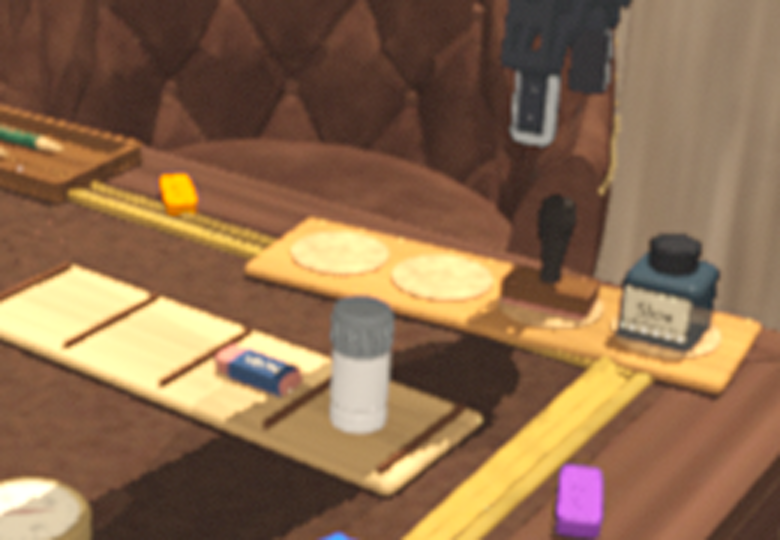

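The eraser lies flat mid-bay at crop (258,370), and the open gripper is above the stamp at (550,240). Going down.

Emit:
{"api": "apply_moves", "payload": {"deltas": [[0, [-0.005, 0.012, 0.25], 0], [0, [-0.005, 0.012, 0.45], 0], [0, [-0.005, 0.012, 0.51], 0], [0, [-0.005, 0.012, 0.51], 0], [1, [-0.005, 0.012, 0.51], 0], [1, [-0.005, 0.012, 0.51], 0], [1, [-0.005, 0.012, 0.51], 0], [1, [-0.005, 0.012, 0.51], 0], [1, [-0.005, 0.012, 0.51], 0], [1, [-0.005, 0.012, 0.51], 0], [1, [-0.005, 0.012, 0.51], 0], [1, [-0.005, 0.012, 0.51], 0]], "squeeze": 35}}

```text
t: 13.05
eef_pos: [0.6541, -0.017, 0.0146]
tool_rot: [0.001, 0.657, 0.754, 0.001]
contact_force: [-1.4, 1.2, 7.3]
gripper_width: 0.291
grasp_force: 35.5
```

```bash
python3 g.py .48,.136,.12,-.013
```

```text
t 13.05 [ 0.6541 -0.017   0.0146] yang 0.13840073558242982 w 0.29135234460981446 F [-1.4005  1.1737  7.2904] g 35.514678955078125
.48,.136,.12,-.013 [ 0.8778 -0.7556 -0.5282] turn 0.024096175455692714
```

Emit:
{"api": "apply_moves", "payload": {"deltas": [[1, [0, 0, -0.25], 0], [1, [0, 0, -0.5], 0], [1, [0.4, -0.35, -0.5], 0.012], [1, [0.875, -0.755, -0.5], 0.024], [1, [0.875, -0.755, -0.5], 0.024], [1, [0.875, -0.755, -0.5], 0.024], [1, [0.875, -0.755, -0.5], 0.024], [1, [0.875, -0.755, -0.5], 0.024], [1, [0.875, -0.755, -0.5], 0.024], [1, [0.875, -0.755, -0.5], 0.024], [1, [0.875, -0.755, -0.5], 0.024]]}}

```text
t: 14.15
eef_pos: [0.4806, 0.1343, 0.1134]
tool_rot: [0.0, 0.712, 0.702, 0.0]
contact_force: [0.3, -0.3, -1.0]
gripper_width: 0.291
grasp_force: 34.9
```

```bash
python3 g.py .48,.136,.0135,-.013
python3 - <<'E'
from station import bot
import cv2
p=bot.read_camera('scene');cv2.imwrite('pics/s7.png',cv2.resize(p['color'][100:280,190:450,::-1],None,fx=3,fy=3,interpolation=2))
E
```

```text
t 14.15 [0.4806 0.1343 0.1134] yang -0.01461380326778827 w 0.29091938051204685 F [ 0.2727 -0.3281 -1.032 ] g 34.940736293792725
.48,.136,.0135,-.013 [ 0.0084 -0.0034  0.4996] turn -0.00025684476724637304
```

View pics/s7.png

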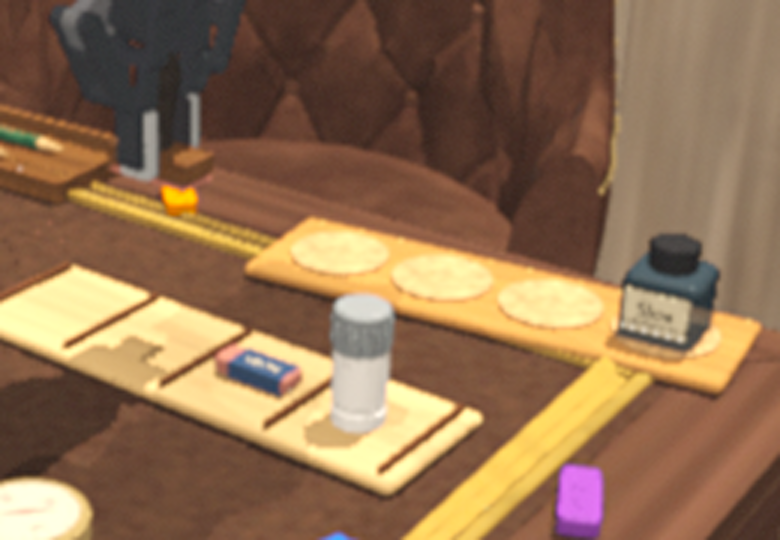

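The stamp is in the grip with its foot at crop (185,165), level and above the second bay from the left. Lowering it.

Emit:
{"api": "apply_moves", "payload": {"deltas": [[1, [0.005, 0, 0.25], 0], [1, [0.005, 0, 0.45], 0], [1, [0.005, 0, 0.5], 0], [1, [0.005, 0, 0.51], 0], [1, [0.005, 0, 0.51], 0], [0, [0.005, 0, 0.51], 0], [0, [0.005, 0, 0.51], 0], [0, [0.005, 0, 0.51], 0], [0, [0.005, 0, 0.51], 0], [0, [0.005, 0, 0.3], 0], [0, [0.005, 0, 0.05], 0], [0, [0.005, 0, -0.05], 0]]}}

```text
t: 15.4
eef_pos: [0.4814, 0.1367, 0.1269]
tool_rot: [0.001, 0.712, 0.703, 0.002]
contact_force: [1.1, -0.6, 0.4]
gripper_width: 1.001
grasp_force: 0.0
```

```bash
python3 g.py .6636,-.087,.12,.11
```

```text
t 15.4 [0.4814 0.1367 0.1269] yang -0.012985714051499106 w 1.0010353267271621 F [ 1.1168 -0.5913  0.4341] g 0.0
.6636,-.087,.12,.11 [-1.1067  0.9254  0.0361] turn -0.019573784320982463
```

Emit:
{"api": "apply_moves", "payload": {"deltas": [[0, [-1, 0.925, 0.03], -0.02], [0, [-1, 0.925, 0.03], -0.02], [0, [-1, 0.925, 0.03], -0.02], [0, [-1, 0.925, 0.03], -0.02], [0, [-1, 0.925, 0.03], -0.02], [0, [-1, 0.925, 0.03], -0.02], [0, [-1, 0.925, 0.03], -0.02], [0, [-1, 0.925, 0.03], -0.02], [0, [-1, 0.925, 0.03], -0.02], [0, [-1, 0.925, 0.03], -0.02]]}}

```text
t: 16.4
eef_pos: [0.6615, -0.0641, 0.1173]
tool_rot: [-0.001, 0.665, 0.747, 0.0]
contact_force: [-0.3, -0.7, -0.1]
gripper_width: 0.998
grasp_force: 0.0
```

```bash
python3 g.py .6636,-.087,.02,.11
python3 - <<'E'
from station import bot
import cv2
p=bot.read_camera('top');cv2.imwrite('pics/t8.png',cv2.resize(p['color'][110:270,180:400,::-1],None,fx=3.5,fy=3.5,interpolation=2))
p=bot.read_camera('scene');cv2.imwrite('pics/s8.png',cv2.resize(p['color'][100:280,190:450,::-1],None,fx=3,fy=3,interpolation=2))
E
```

```text
t 16.4 [ 0.6615 -0.0641  0.1173] yang 0.11523517027183863 w 0.9984415240400873 F [-0.2812 -0.7248 -0.0778] g 0.0
.6636,-.087,.02,.11 [-0.1157 -0.0024  0.4864] turn 0.0008332032266908753
```

View pics/s8.png

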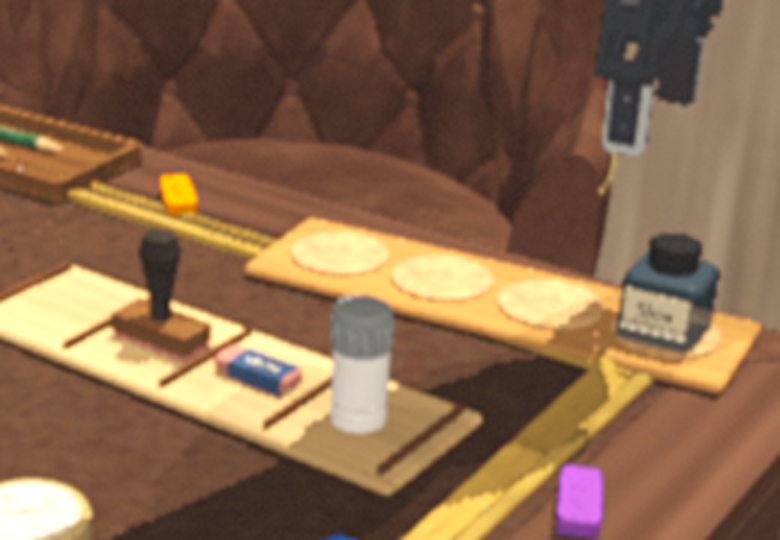

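The stamp stands upright in its bay at crop (160,300). The ink bottle is at (668,295), with the gripper 23 mm to its left. I'll shift over it, then go down.

Emit:
{"api": "apply_moves", "payload": {"deltas": [[0, [-0.115, 0, 0], 0], [0, [-0.115, 0, 0], 0], [0, [-0.115, 0, 0.2], 0], [0, [-0.115, 0, 0.4], 0], [0, [-0.115, 0, 0.485], 0], [0, [-0.115, 0, 0.485], 0], [1, [-0.115, 0, 0.485], 0], [1, [-0.115, 0, 0.485], 0], [1, [-0.115, 0, 0.485], 0], [1, [-0.115, 0, 0.485], 0], [1, [-0.115, 0, 0.485], 0], [1, [-0.115, 0, 0.485], 0]], "squeeze": 40}}

```text
t: 17.7
eef_pos: [0.6661, -0.0889, 0.0225]
tool_rot: [0.001, 0.666, 0.746, 0.001]
contact_force: [-0.4, -0.2, 6.8]
gripper_width: 0.529
grasp_force: 42.8
```

```bash
python3 g.py .481,.206,.12,-.013
```

```text
t 17.7 [ 0.6661 -0.0889  0.0225] yang 0.11311046620024863 w 0.5289426234586634 F [-0.3635 -0.1874  6.7643] g 42.84976780414581
.481,.206,.12,-.013 [ 1.5696 -0.7517 -0.4908] turn 0.020071104071392953
```

Emit:
{"api": "apply_moves", "payload": {"deltas": [[1, [0, 0, -0.25], 0], [1, [0, 0, -0.5], 0], [1, [0.25, -0.12, -0.5], 0.005], [1, [0.5, -0.25, -0.5], 0.01], [1, [0.75, -0.4, -0.5], 0.015], [1, [0.95, -0.6, -0.5], 0.02], [1, [0.95, -0.75, -0.5], 0.02], [1, [0.95, -0.75, -0.5], 0.02], [1, [0.95, -0.75, -0.5], 0.02], [1, [0.95, -0.75, -0.5], 0.02]]}}

```text
t: 18.7
eef_pos: [0.4956, 0.0829, 0.1211]
tool_rot: [0.001, 0.712, 0.702, 0.001]
contact_force: [-0.1, -0.4, -2.1]
gripper_width: 0.53
grasp_force: 42.7
```

```bash
python3 g.py .481,.206,.12,-.013
```

```text
t 18.7 [0.4956 0.0829 0.1211] yang -0.013020116589265732 w 0.5299397586852806 F [-0.0998 -0.3922 -2.0978] g 42.6517117023468
.481,.206,.12,-.013 [ 0.6145 -0.0808  0.0056] turn -3.201654619786511e-06
```

Emit:
{"api": "apply_moves", "payload": {"deltas": [[1, [0.25, -0.08, 0], 0], [1, [0.5, -0.08, 0], 0], [1, [0.61, -0.08, 0], 0], [1, [0.61, -0.08, 0], 0], [1, [0.61, -0.08, 0], 0], [1, [0.61, -0.08, 0], 0], [1, [0.61, -0.08, 0], 0], [1, [0.61, -0.08, 0], 0]]}}

```text
t: 19.5
eef_pos: [0.48, 0.2042, 0.1204]
tool_rot: [0.0, 0.712, 0.702, -0.0]
contact_force: [0.1, -0.3, -2.4]
gripper_width: 0.529
grasp_force: 42.6
```

```bash
python3 g.py .481,.206,.02,-.013
python3 - <<'E'
from station import bot
import cv2
p=bot.read_camera('scene');cv2.imwrite('pics/s9.png',cv2.resize(p['color'][70:280,130:400,::-1],None,fx=2.8,fy=2.8,interpolation=2))
E
```

```text
t 19.5 [0.48   0.2042 0.1204] yang -0.014432348616821366 w 0.5286112373131228 F [ 0.1286 -0.3266 -2.4004] g 42.636500000953674
.481,.206,.02,-.013 [0.0093 0.0047 0.5019] turn -0.00022796536259794717
```

View pics/s9.png

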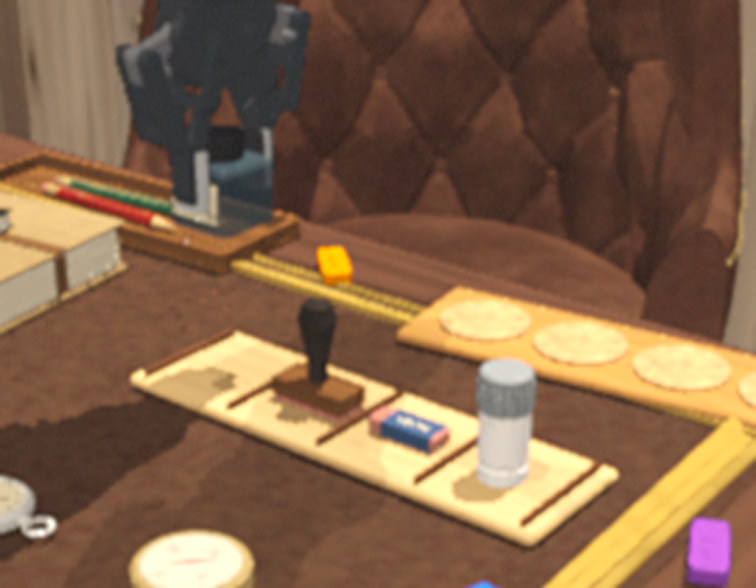

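The bottle is upright in the grip at crop (235,180), over the leftmost bay. Lowering it, releasing, then retreating.

Emit:
{"api": "apply_moves", "payload": {"deltas": [[1, [0.005, 0.005, 0.25], 0], [1, [0.005, 0.005, 0.45], 0], [1, [0.005, 0.005, 0.5], 0], [1, [0.005, 0.005, 0.51], 0], [1, [0.005, 0.005, 0.51], 0], [0, [0.005, 0.005, 0.51], 0], [0, [0.005, 0.005, 0.51], 0], [0, [0.005, 0.005, 0.51], 0], [0, [0.005, 0.005, 0.51], 0], [0, [0.005, 0.005, 0.3], 0], [0, [0.005, 0.005, 0.05], 0], [0, [0.005, 0.005, -0.3], 0]]}}

```text
t: 20.75
eef_pos: [0.4802, 0.2059, 0.1616]
tool_rot: [0.0, 0.712, 0.703, -0.001]
contact_force: [1.5, 1.2, 0.3]
gripper_width: 1.0
grasp_force: 0.0
```

Emit:
{"api": "apply_moves", "payload": {"deltas": [[0, [0.3, 0.3, -0.3], 0], [0, [0.6, 0.3, -0.3], 0], [0, [0.9, 0.3, -0.3], 0], [0, [0.9, 0.3, -0.3], 0], [0, [0.9, 0.3, -0.3], 0], [0, [0.9, 0.3, -0.3], 0], [0, [0.9, 0.3, -0.3], 0], [0, [0.9, 0.3, -0.3], 0]]}}

```text
t: 21.55
eef_pos: [0.5432, 0.383, 0.2202]
tool_rot: [0.0, 0.713, 0.702, -0.001]
contact_force: [1.0, -1.0, -0.1]
gripper_width: 1.006
grasp_force: 0.0
```

```bash
python3 g.py
python3 - <<'E'
from station import bot
import cv2
a=bot.read_camera('top')
for n in ['ink_bottle','rubber_stamp','eraser','glue_stick']: print(n,[(d['point'],round(d['confidence'],2)) for d in bot.look_for(a,n)[:2]])
t=cv2.resize(a['color'][190:270,180:360,::-1],None,fx=4.4,fy=4.4,interpolation=2)
cv2.imwrite('pics/t10.png',t)
E
```

```text
t 21.55 [0.5432 0.383  0.2202] yang -0.01539510181170903 w 1.0063978940430696 F [ 1.0477 -0.9888 -0.0673] g 0.0
ink_bottle [([0.4774, 0.206, 0.0453], 0.7)]
rubber_stamp [([0.4781, 0.1314, 0.0259], 0.94)]
eraser [([0.655, 0.2635, 0.0094], 0.82), ([0.3655, -0.0711, 0.0163], 0.7)]
glue_stick [([0.4695, 0.0045, 0.0772], 0.81), ([0.6472, 0.0496, 0.0142], 0.68)]
```

View pics/t10.png

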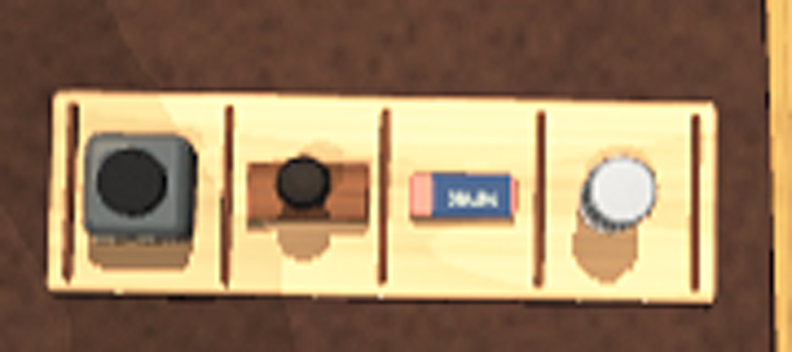

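Run:
```python
from h import *
f=lambda x,y:((x+.5)/4.4-.5+180,(y+.5)/4.4-.5+190)
c=np.array([w(f(*p),.008)[:2] for p in [(55,92),(716,103),(714,303),(49,291)]]).mean(0);print(c)
r=-.013;R=np.array([[np.cos(r),-np.sin(r)],[np.sin(r),np.cos(r)]])
for n,p,z in [('ink',(132,182),.064),('stamp',(308,190),.024),('er',(463,196),.02),('glue',(621,190),.074)]: print(n,R.T@(w(f(*p),z)[:2]-c))
```

```text
[0.4788 0.1005]
ink [-0.      0.1063]
stamp [0.0011 0.0337]
er [ 0.    -0.035]
glue [-0.0006 -0.1003]
```

All four things stand in mirrored order: ink at (140,185), stamp (308,190), eraser (463,196), glue (618,192). Each is within about 5 mm of its bay centre, so I'm handing in.

```bash
python3 -c "
from station import bot
print(bot.hand_in())"
```

```text
the job is handed in; nothing more can be done
None
```

I moved all four things to the new stand in mirrored order (left to right: ink bottle, stamp, eraser, glue stick) and handed the job in after about 22 s; by my last camera measurement each was within 5 mm of its bay centre, but the hand-in gave no verdict.

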